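Space a wood tile off its stop and hold it flush

TASK

On the plywood board two wood tiles lie in front of two metal stops. Stand the wooden spacer block upright on the board in the gap between tile and stop that is wide enough for it, its thin way across the gap and its whole width between tile and stop, and let go of it. Then push that tile from its front edge until tile, spacer and stop sit flush together, and finish while still holding the tile firmly pressed there; leave the other tile, the glue bottle, the tape roll and the sanding block where they are.

Things in the scene. Friction and masses are not known exactly. Their poses are not given: they have to be found in the camera images.
- board: Fixed plywood board lying on the desk, 190 (x) x 256 (y) x 12 mm thick. Origin at the centre of its underside; its top is at z = 12 mm. Its +x points away from the robot, towards the stops; its position and yaw vary. It carries two bays side by side, centred 62 mm either side of its middle along y; in each a tile lies loose in front of a fixed stop.
- spacer: The spacer, the same block as spacer_center: 29 (x) x 46 (y) x 66 (z) mm. Origin at the centre of its underside.
- stop_shallow: The same stop as shallow_face. Origin at the bottom middle of its back face.
- tile_1: The same tile as tile_1_center. Origin at the centre of its underside.
- tile_2: The same tile as tile_2_center. Origin at the centre of its underside.
- shallow_face (a point): Middle of the front face of the shallow aluminium stop (25 mm deep, 90 mm wide, 30 mm high, rigidly screwed to the board); the point lies 15 mm above the board's top. Axes as the board's: x is square to the face and points away from the robot, into the stop. It may be in the left or the right bay.
- deep_face (a point): The same point on the other, deep aluminium stop (43 mm deep, 90 mm wide, 30 mm high), whose face therefore stands 18 mm nearer to the robot.
- tile_1_center (a point): Centre of a loose wood tile, 70 (x, towards the stop) x 80 (y) x 24 mm high, about 0.16 kg, lying on the board in the left (+y) bay. The gap to its stop runs from its back face (35 mm from the centre along +x) to the face of the stop; it is about 35 to 41 mm before the shallow stop and 17 to 23 mm before the deep one. The tile may lie a few degrees askew; it slides on the board when pushed.
- tile_2_center (a point): Centre of a second, identical tile, in the right (-y) bay.
- spacer_center (a point): Centre of the loose spacer, a plain brown wooden block that stands upright on the desk to the right of the board: 29 mm thick (its x), 46 mm wide (its y), 66 mm high (its z), under 0.1 kg. The centre is 33 mm above its underside. It stands at any yaw between -0.6 and 0.6 rad.
- glue_center (a point): Centre of the glue bottle, 45 mm wide, 104 mm high, standing right of the board, farther off; to be left alone.
- tape_center (a point): Centre of the roll of tape, 46 mm across, 18 mm high, lying to the right of the board; to be left alone.
- block_center (a point): Centre of the sanding block, 24 x 98 x 17 mm, lying near the front right of the desk; to be left alone.

How it is judged (in metres and radians):
On the way:
1. the spacer stands upright on the board, thin way across, in the wide gap before the shallow stop, let go (y of spacer_center in the frame of shallow_face between -0.022 and 0.022 m and z of spacer_center in the frame of shallow_face between 0.013 and 0.022 m and angle between spacer_center's own z axis and vertical below 0.08 rad and x of spacer_center in the frame of shallow_face between -0.03 and -0.011 m and angle between the x axis of spacer_center and the x axis of shallow_face, either way round below 0.3 rad and contact force between the fingers and spacer below 0.3 N), for 0.2 s.
At the end, for the whole second after the job is handed in: Spacer on the board, upright, let go, between the shallow stop and its tile; spacer to stop and tile to spacer flush within 3 mm and 0.05 rad, both within 22 mm of the stop's middle; fingers press tile, tile presses spacer, spacer presses stop, over 2 N each, through the last second (y of spacer_center in the frame of shallow_face between -0.022 and 0.022 m and z of spacer_center in the frame of shallow_face between 0.013 and 0.022 m and angle between spacer_center's own z axis and vertical below 0.08 rad and x of spacer_center in the frame of shallow_face between -0.0175 and -0.0115 m and angle between the x axis of spacer_center and the x axis of shallow_face, either way round below 0.05 rad and contact force between spacer and stop_shallow above 2 N and contact force between the fingers and spacer below 0.3 N and ((x of tile_1_center in the frame of shallow_face between -0.067 and -0.061 m and y of tile_1_center in the frame of shallow_face between -0.022 and 0.022 m and angle between the x axis of tile_1_center and the x axis of shallow_face, either way round below 0.05 rad and angle between tile_1_center's own z axis and vertical below 0.05 rad and contact force between the fingers and tile_1 above 2 N and contact force between tile_1 and spacer above 2 N) or (x of tile_2_center in the frame of shallow_face between -0.067 and -0.061 m and y of tile_2_center in the frame of shallow_face between -0.022 and 0.022 m and angle between the x axis of tile_2_center and the x axis of shallow_face, either way round below 0.05 rad and angle between tile_2_center's own z axis and vertical below 0.05 rad and contact force between the fingers and tile_2 above 2 N and contact force between tile_2 and spacer above 2 N))); the arm keeps its last pose, push and grip.
It fails at once if the tile before the deep stop is moved by more than 10 mm ((y of tile_1_center in the frame of deep_face between -0.06 and 0.06 m and distance of tile_1_center from where it was at the start of the episode above 0.01 m) or (y of tile_2_center in the frame of deep_face between -0.06 and 0.06 m and distance of tile_2_center from where it was at the start of the episode above 0.01 m)).
It fails at once if the glue bottle, tape roll or sanding block is moved by more than 20 mm (distance of any of glue_center, tape_center, block_center from where it was at the start of the episode above 0.02 m).
It also fails if it takes over 45 s, if anything falls off the work surface, if the arm or the gripper's body presses on something with over 40 N, if the wrist force passes 120 N, or if a joint passes its speed limit or range.

ROBOT

A 6-joint arm with a two-finger parallel gripper is mounted at the origin on a cart in front of the work surface, level with it; the furniture and walls round the work are solid. World frame = base frame: x ahead of the robot, y to its left, z up, the work surface at z = 0. Lengths are in mm, angles in rad, forces in N, time in s.
With the tool pointing down it reaches from about 375 to 825 mm from the base axis. Payload 5.5 kg.
Tool frame: the origin (TCP) lies at the very end of the fingers, on their centre line; the grasp point (between the pads) lies 19 mm behind it (grasp_offset is the distance from the TCP to the grasp point, in mm); z points along the fingers, y is the line along which they close (so a half turn about z gives the same grasp; the last joint's range is limited). The gripper opens to 85 mm and grips with 20 to 120 N. Pads are 22 mm wide; open, the fingers measure 114 mm over their backs; the gripper's body (76 mm by 85 mm) begins 54 mm behind the grasp point. The pads swing forward as they close: fully open they stand 13 mm farther back than shut.
Start: joints at [-1.3, 0.314, -0.047, 1.21, 0, 1.571], TCP at [160.498, -578.131, 231.299] pointing down, gripper open.
Joint ranges: [-2.67, 2.67], [-0.69, 1.73], [-1.03, 1.25], [-2.08, 2.16], [-1.42, 1.45], [-3.14, 3.14]. Speed limits (rad/s): [2.39, 2.39, 3.01, 3.14, 3.14, 3.14].

INTERFACE

Orientations are given as a 3x3 rotation matrix whose columns are the frame's x, y, z axes.
In Python, from bench import sense, snapshot, camera_info, hand_in, grasp_offset gives the robot as it stands. The module is installed in compiled form; this text tells all that it offers.
- The arm moves only by the tool jog_arm, never from a script. Its argument "steps" is a list of rows, each an object with "xyz": the shift along the tool's x, y, z in mm, a list of three; "roll": the turn about the tool's z in rad. In form: [{"xyz": [x, y, z], "roll": roll}, ...]. A call has exactly 5 rows; each row is the pose to reach, as a shift and turn from the pose commanded when the call began, along the tool's axes at that moment; what a row does not reach only later rows make up. A row lasts 1/10 s, in which the tool goes at most 50 mm and 8.59 degrees, less where a joint would pass 70% of its speed; a pose out of reach is approached as far as the arm can. A call with a gripper value outside its range is refused whole. "hand" is the finger opening in mm, from 0 to 85.4, set as the call begins (left out, the last holds). The fingers move at their own pace and stop on an object; "grip_force" is the grip in N (left out, the last holds). Time passes only in rows, so rows that repeat a pose let the fingers close, or fill a call up. It gives the time, the measured TCP pose, the force, the opening and the grip force at its end, in the units of the state.
- sense(): the state, without advancing time (a new reading comes with each control period).
- snapshot(name): name is "scene" or "top" or "wrist"; returns the picture (480x640x3 uint8, red, green, blue); there is no depth.
- camera_info(name): a dict with "K" (3x3 intrinsics, pixels), "position" and "attitude" of the camera in the world; the wrist camera has in their place "tool_from_camera" (4x4, takes a point from camera to tool coordinates, whose origin is the TCP and whose axes are the flange's). Camera axes: x right, y down, z forward; pixel columns grow to the right and rows downward; lengths in mm; the calibration is good to about 2 mm. A picture is of the moment at which its call begins: read the wrist's pose just before it. camera_info takes no time and is no camera call.
- hand_in(): hands the job in; it is judged then, once.
The state is a dict: "time_s": time; "joint_pos": joint angles; "joint_vel": joint speeds; "tau": joint torques, N m; "tcp_pos": TCP position; "tcp_rot": TCP orientation; "force": force on the tool from outside, world axes, zero at the start; "torque": the same for the moment, N m; "finger_gap": finger opening in mm; "grasp_force": force on a finger pad.
Only numpy, scipy, OpenCV 4.12 (cv2) and the standard library are available. Lean on these libraries where they do the work, as an engineer would, in place of code of your own. Each camera call takes 0.05 s, during which the arm holds its last target. There are 200 camera calls.

## Working session

There is one attempt and no reset: what is moved stays moved. The work goes in short steps, Python scripts to look and compute and a tool call to move; the robot and the scene stay as the last step left them, time stands still between calls to the robot, and variables do not carry over. Pictures are saved under pics/ and viewed, at most 10 in all, crops included, and the job is handed in when it is done.

Besides the shell and the picture viewer there is one more tool, called after "Emit:" by a JSON object that holds its "api" and its "payload". jog_arm: Moves the arm, as the interface text tells. Its arguments: {"type":"object","properties":{"steps":{"type":"array","items":{"type":"object","properties":{"xyz":{"type":"array","items":{"type":"number"}},"roll":{"type":"number"}}}},"hand":{"type":"number"},"grip_force":{"type":"number"}},"required":["steps"]}

```bash
mkdir -p pics; python3 - <<'E'
from bench import *
import cv2,numpy as np
for n in("scene","top"):
    cv2.imwrite(f"pics/{n}0.png",snapshot(n)[:,:,::-1]); print(n,camera_info(n))
print(camera_info("wrist"),grasp_offset); s=sense();print(s)
E
```

```text
scene {'K': array([[452.80843873,   0.        , 316.47116337],
       [  0.        , 452.80843873, 244.75309086],
       [  0.        ,   0.        ,   1.        ]]), 'position': array([ -15.58037074, -471.34477909,  532.93427551]), 'attitude': array([[ 0.63407177, -0.40187742,  0.66064176],
       [-0.77301094, -0.35171199,  0.52797042],
       [ 0.02017623, -0.84545444, -0.53366628]])}
top {'K': array([[499.81734497,   0.        , 322.45349228],
       [  0.        , 499.81734497, 242.89535098],
       [  0.        ,   0.        ,   1.        ]]), 'position': array([424.38667486, -17.92244489, 923.22239298]), 'attitude': array([[ 0.00799352, -0.98759464,  0.15682136],
       [-0.99949899, -0.01269382, -0.02899373],
       [ 0.03062471, -0.15651103, -0.98720131]])}
{'K': array([[340.8923488 ,   0.        , 314.66575107],
       [  0.        , 340.8923488 , 243.03962694],
       [  0.        ,   0.        ,   1.        ]]), 'tool_from_camera': array([[-1.86073306e-04, -9.63779039e-01, -2.66701947e-01,
         6.71610533e+01],
       [ 9.99999909e-01, -7.68489793e-05, -4.19973889e-04
[... 323 characters left out ...]
       -1.97491232e-05,  1.57084468e+00]), 'joint_vel': array([-0.0021309 ,  0.00088116,  0.00233102, -0.00043865, -0.00012656,
        0.00147189]), 'tau': array([ 3.52386451e-04, -5.40767097e+01,  3.40541482e+01,  1.11886262e-02,
        4.40723784e-05, -3.28763257e-06]), 'tcp_pos': array([ 160.3514601 , -577.63570069,  230.51605854]), 'tcp_rot': array([[ 9.63572171e-01,  2.67448095e-01, -4.32912134e-04],
       [ 2.67448445e-01, -9.63571026e-01,  1.48558796e-03],
       [-1.98239178e-05, -1.54725290e-03, -9.99998803e-01]]), 'force': array([ 0.12912461, -0.04716455, -0.12150384]), 'torque': array([ 0.02434789, -0.06118407, -0.03381138]), 'grasp_force': 0.0, 'finger_gap': 85.25303947422962}
```

View pics/top0.png

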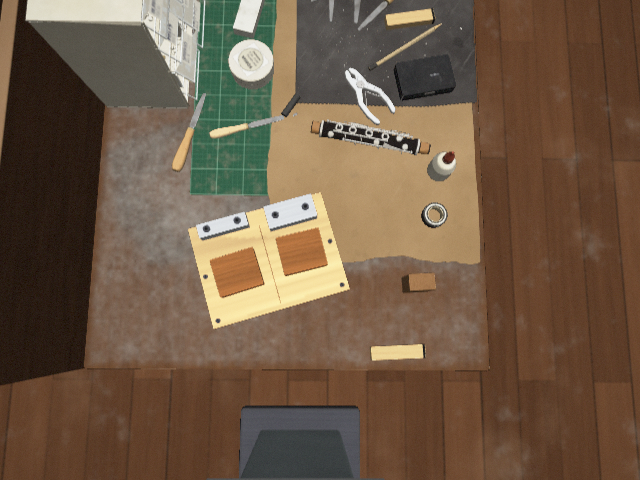

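View pics/scene0.png

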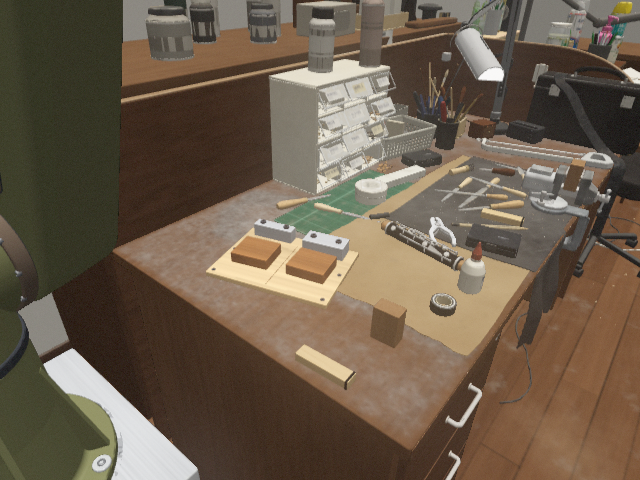

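The top view shows the board turned about +15°, with the thin (shallow) stop in the left bay at (221,225). Its tile is at (237,272), the deep stop at (290,211), the right tile at (302,252), the spacer at about (420,282), the tape at (434,215), the glue at (444,165) and the sanding block at (397,352). The scene view agrees, with the spacer upright at (388,322).

```bash
cat > h.py <<'E'
import cv2,numpy as np
from bench import *
def cam(n):
    c=camera_info(n);K=c["K"]
    if n=="wrist":
        s=sense();T=np.eye(4);T[:3,:3]=s["tcp_rot"];T[:3,3]=s["tcp_pos"];T=T@c["tool_from_camera"];return K,T[:3,:3],T[:3,3]
    return K,c["attitude"],c["position"]
def ray(C,uv,z):
    K,R,p=C;uv=np.atleast_2d(uv);d=np.c_[uv,np.ones(len(uv))]@np.linalg.inv(K).T@R.T
    return p+d*((z-p[2])/d[:,2])[:,None]
def proj(C,X):
    K,R,p=C;q=(np.atleast_2d(X)-p)@R@K.T;return q[:,:2]/q[:,2:]
def blobs(m,amin):
    cs,_=cv2.findContours(m,cv2.RETR_EXTERNAL,cv2.CHAIN_APPROX_NONE)
    return [c for c in cs if cv2.contourArea(c)>amin]
def rect(C,c,z):
    "min-area rectangle of a contour cast on height z: centre, sides, yaw of long side"
    P=ray(C,c[:,0,:].astype(float),z)[:,:2].astype(np.float32)
    (x,y),(a,b),t=cv2.minAreaRect(P)
    if a<b:a,b,t=b,a,t+90
    t=(np.radians(t)+np.pi/2)%np.pi-np.pi/2
    return np.round([x,y,a,b,t],3)
E
python3 - <<'E'
from h import *
I=cv2.imread("pics/top0.png");H=cv2.cvtColor(I,cv2.COLOR_BGR2HSV);C=cam("top")
for p in[(237,272),(302,252),(420,282),(427,274),(397,352),(221,225),(210,260),(260,320),(300,340),(405,300)]:print(p,H[p[1],p[0]])
w=cv2.inRange(H,(5,110,90),(16,255,190)); w[:200]=0
for c in blobs(w,150): print("wood",cv2.boundingRect(c),*[rect(C,c,z) for z in(36,66)])
b=cv2.inRange(H,(17,60,150),(32,255,255));b[:180]=0
b=cv2.morphologyEx(b,cv2.MORPH_CLOSE,np.ones((5,5)))
for c in blobs(b,300): print("board",cv2.boundingRect(c),rect(C,c,12),rect(C,c,17))
E
```

```text
(237, 272) [ 13 161 173]
(302, 252) [ 13 164 169]
(420, 282) [ 15 133 159]
(427, 274) [ 14 131 168]
(397, 352) [ 21  95 234]
(221, 225) [107   8 230]
(210, 260) [ 14 143 198]
(260, 320) [ 12  75 130]
(300, 340) [ 11  94 125]
(405, 300) [ 13 117 118]
wood (0, 385, 10, 61) [2.67348e+02 4.86174e+02 9.62640e+01 1.48400e+01 1.04000e-01] [2.72658e+02 4.69128e+02 9.30090e+01 1.43390e+01 1.04000e-01]
wood (335, 266, 125, 53) [ 481.102 -174.478  227.14    79.795   -1.419] [ 479.185 -169.185  219.46    77.097   -1.419]
wood (210, 247, 54, 51) [511.154 108.064  80.97   71.034  -1.25 ] [508.22  103.804  78.232  68.632  -1.25 ]
wood (276, 228, 52, 48) [549.684  -5.58   79.026  70.552  -1.311] [545.447  -5.998  76.354  68.166  -1.311]
wood (617, 200, 23, 232) [ 4.50223e+02 -5.92571e+02  4.12520e+02  4.14680e+01 -9.30000e-02] [ 4.49349e+02 -5.73139e+02  3.98572e+02  4.00660e+01 -9.30000e-02]
wood (3, 200, 637, 280) [ 404.947  -53.797 1067.309  487.972   -1.563] [ 405.605  -52.583 1031.219  471.472   -1.563]
board (371, 344, 55, 17) [ 373.09  -181.912   98.134   25.252   -1.522] [ 373.371 -181.012   97.596   25.114   -1.522]
board (188, 180, 292, 149) [596.916 -77.303 546.309 244.83   -1.315] [595.969 -76.977 543.311 243.486  -1.315]
```

```bash
python3 - <<'E'
from h import *
I=cv2.imread("pics/top0.png");H=cv2.cvtColor(I,cv2.COLOR_BGR2HSV);C=cam("top")
w=cv2.inRange(H,(9,100,145),(19,255,200));w[:262]=0;w[300:]=0;w[:,:390]=0
for c in blobs(w,80): print("spacer top",cv2.boundingRect(c),rect(C,c,66))
s=cv2.inRange(H,(0,0,150),(180,40,255));s[:190]=0;s[245:]=0;s[:,330:]=0
s=cv2.morphologyEx(s,cv2.MORPH_CLOSE,np.ones((7,7)))
for c in blobs(s,150): print("stop",cv2.boundingRect(c),rect(C,c,42))
print("board corners",ray(C,np.array([[188,229],[319,193],[349,290],[214,328.]]),12).round(1)[:,:2])
print(ray(C,[[434,215],[444,165]],15))
cv2.imwrite("pics/c.png",cv2.resize(I[180:320,180:460],None,fx=2.8,fy=2.8,interpolation=cv2.INTER_CUBIC))
E
```

```text
spacer top (409, 273, 27, 17) [ 496.26  -215.295   44.751   27.748   -1.498]
stop (163, 206, 85, 33) [597.478 165.967 148.753  55.146   1.502]
stop (263, 193, 54, 36) [622.403  15.322  89.303  43.719  -1.278]
board corners [[591.8 202.9]
 [663.8 -37.4]
 [482.8 -93.8]
 [412.7 147.9]]
[[ 624.16297478 -252.86734008   15.        ]
 [ 721.6379097  -274.67176982   15.        ]]
```

View pics/c.png

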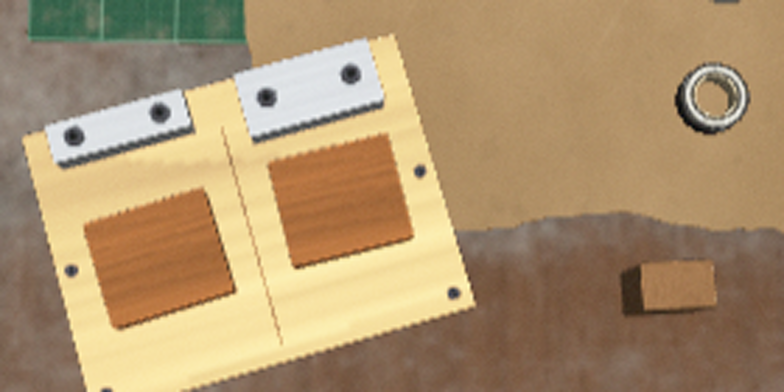

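Emit:
{"api": "jog_arm", "payload": {"steps": [{"xyz": [28,-17,0],"roll": 0},{"xyz": [56,-35,0],"roll": 0},{"xyz": [84,-52,0],"roll": 0},{"xyz": [112,-69,0],"roll": 0},{"xyz": [140,-87,0],"roll": 0}], "hand": 85}}

```text
time_s: 0.6
tcp_pos: [272.7, -455.6, 230.9]
tcp_rot: [[0.964, 0.267, -0.0], [0.267, -0.964, 0.001], [-0.0, -0.001, -1.0]]
force: [0.0, 0.2, 1.1]
finger_gap: 85.2
grasp_force: 0.0
```

Emit:
{"api": "jog_arm", "payload": {"steps": [{"xyz": [28,-17,0],"roll": 0},{"xyz": [56,-35,0],"roll": 0},{"xyz": [84,-52,0],"roll": 0},{"xyz": [112,-69,0],"roll": 0},{"xyz": [140,-87,0],"roll": 0}]}}

```text
time_s: 1.1
tcp_pos: [384.3, -334.4, 231.0]
tcp_rot: [[0.964, 0.267, -0.0], [0.267, -0.964, 0.0], [-0.0, -0.0, -1.0]]
force: [-0.3, 0.1, -0.6]
finger_gap: 85.0
grasp_force: 0.0
```

Emit:
{"api": "jog_arm", "payload": {"steps": [{"xyz": [28,-17,0],"roll": 0.07},{"xyz": [56,-35,0],"roll": 0.14},{"xyz": [84,-52,0],"roll": 0.198},{"xyz": [112,-69,0],"roll": 0.198},{"xyz": [140,-86,0],"roll": 0.198}]}}

```text
time_s: 1.6
tcp_pos: [496.2, -214.0, 231.0]
tcp_rot: [[0.997, 0.073, -0.001], [0.073, -0.997, 0.0], [-0.001, -0.0, -1.0]]
force: [1.3, -0.4, -0.5]
finger_gap: 84.8
grasp_force: 0.0
```

Emit:
{"api": "jog_arm", "payload": {"steps": [{"xyz": [0,0,0],"roll": 0},{"xyz": [0,0,0],"roll": 0},{"xyz": [0,0,0],"roll": 0},{"xyz": [0,0,0],"roll": 0},{"xyz": [0,0,0],"roll": 0}]}}

```text
time_s: 2.1
tcp_pos: [495.1, -216.0, 231.4]
tcp_rot: [[0.997, 0.071, -0.0], [0.071, -0.997, -0.0], [-0.0, 0.0, -1.0]]
force: [0.1, 0.5, 0.1]
finger_gap: 85.1
grasp_force: 0.0
```

```bash
python3 - <<'E'
from h import *
C=cam("wrist");s=sense();print(s["tcp_pos"],s["tcp_rot"],s["joint_pos"],s["time_s"])
I=snapshot("wrist")[:,:,::-1];cv2.imwrite("pics/w1.png",I)
print(proj(C,[[496,-215,66],[496,-215,0]]))
E
```

```text
[ 495.08198759 -215.97867387  231.37087309] [[ 9.97452793e-01  7.13296831e-02 -5.26952524e-05]
 [ 7.13296775e-02 -9.97452789e-01 -1.02536407e-04]
 [-5.98749159e-05  9.85164899e-05 -9.99999993e-01]] [-4.11288866e-01  2.00945149e-01 -1.93592657e-01  1.17626583e+00
 -1.15052607e-04  2.65891348e+00] 2.1
[[311.72496501 223.4638819 ]
 [312.22089101 210.88874504]]
```

View pics/w1.png

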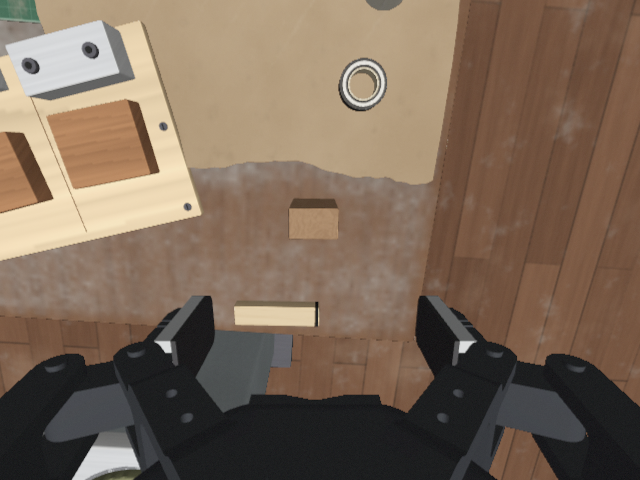

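The wrist view shows the spacer at x 289–338, y 199–240, with its lighter top face starting near y=208. Nothing else is near it except the sanding block at (277,314).

```bash
python3 - <<'E'
from h import *
C=cam("wrist");I=cv2.imread("pics/w1.png");H=cv2.cvtColor(I,cv2.COLOR_BGR2HSV)
for y in range(196,246,4):print(y,H[y,300],H[y,325])
for lo in(145,155,165):
    w=cv2.inRange(H,(9,90,lo),(19,255,230));w[:200]=0;w[250:]=0;w[:,:275]=0;w[:,350:]=0
    for c in blobs(w,80): print("spacer top",lo,cv2.boundingRect(c),rect(C,c,66))
g=cv2.inRange(H,(0,0,150),(180,30,255))
E
```

```text
196 [ 13  98 127] [ 13  89 129]
200 [ 14 100  84] [ 14 103  82]
204 [ 13 106  82] [ 12 107  81]
208 [ 14 104 137] [ 14 102 140]
212 [ 15  92 170] [ 15  94 171]
216 [ 15  96 172] [ 15  94 171]
220 [ 15  93 173] [ 15  93 172]
224 [ 15  94 173] [ 15  93 172]
228 [ 15  95 170] [ 15  95 171]
232 [ 15  93 173] [ 14  98 164]
236 [ 15  96 172] [ 15 100 164]
240 [ 12  78 137] [ 12  88 133]
244 [ 13  66 142] [ 12  83 136]
spacer top 145 (289, 209, 50, 31) [ 495.896 -216.455   45.002   28.511   -1.52 ]
spacer top 155 (289, 209, 50, 30) [ 496.036 -216.332   45.29    27.354   -1.499]
spacer top 165 (289, 209, 49, 30) [ 496.03  -216.252   44.48    27.354   -1.499]
```

Emit:
{"api": "jog_arm", "payload": {"steps": [{"xyz": [0,0,0],"roll": -0.1257},{"xyz": [0,0,0],"roll": -0.2513},{"xyz": [0,0,0],"roll": -0.377},{"xyz": [0,0,0],"roll": -0.5027},{"xyz": [0,0,0],"roll": -0.6283}]}}

```text
time_s: 2.65
tcp_pos: [495.4, -215.7, 231.4]
tcp_rot: [[0.761, 0.648, 0.0], [0.648, -0.761, -0.0], [0.0, 0.0, -1.0]]
force: [0.2, -0.2, 0.7]
finger_gap: 85.2
grasp_force: 0.0
```

Emit:
{"api": "jog_arm", "payload": {"steps": [{"xyz": [0,0,0],"roll": -0.1257},{"xyz": [0,0,0],"roll": -0.2513},{"xyz": [0,0,0],"roll": -0.377},{"xyz": [0,0,0],"roll": -0.5027},{"xyz": [0,0,0],"roll": -0.6283}]}}

```text
time_s: 3.15
tcp_pos: [495.4, -215.7, 231.4]
tcp_rot: [[0.235, 0.972, 0.0], [0.972, -0.235, -0.0], [-0.0, 0.0, -1.0]]
force: [-0.7, 0.3, -1.1]
finger_gap: 85.2
grasp_force: 0.0
```

Emit:
{"api": "jog_arm", "payload": {"steps": [{"xyz": [0,0,0],"roll": -0.1257},{"xyz": [0,0,0],"roll": -0.2513},{"xyz": [0,0,0],"roll": -0.377},{"xyz": [0,0,0],"roll": -0.5027},{"xyz": [0,0,0],"roll": -0.6283}]}}

```text
time_s: 3.65
tcp_pos: [495.3, -215.7, 231.4]
tcp_rot: [[-0.381, 0.924, 0.0], [0.924, 0.381, -0.0], [-0.0, 0.0, -1.0]]
force: [0.2, 0.7, -0.2]
finger_gap: 85.0
grasp_force: 0.0
```

Emit:
{"api": "jog_arm", "payload": {"steps": [{"xyz": [0,0,0],"roll": -0.1257},{"xyz": [0,0,0],"roll": -0.2513},{"xyz": [0,0,0],"roll": -0.377},{"xyz": [0,0,0],"roll": -0.5027},{"xyz": [0,0,0],"roll": -0.6283}]}}

```text
time_s: 4.15
tcp_pos: [495.4, -215.7, 231.4]
tcp_rot: [[-0.852, 0.524, 0.0], [0.524, 0.852, -0.0], [-0.0, -0.0, -1.0]]
force: [-0.3, 1.2, -0.4]
finger_gap: 85.2
grasp_force: 0.0
```

Emit:
{"api": "jog_arm", "payload": {"steps": [{"xyz": [0,0,0],"roll": -0.1257},{"xyz": [0,0,0],"roll": -0.2513},{"xyz": [0,0,0],"roll": -0.377},{"xyz": [0,0,0],"roll": -0.5027},{"xyz": [0,0,0],"roll": -0.6283}]}}

```text
time_s: 4.65
tcp_pos: [495.3, -215.7, 231.4]
tcp_rot: [[-0.997, -0.077, 0.0], [-0.077, 0.997, -0.0], [-0.0, -0.0, -1.0]]
force: [0.5, 0.4, 0.4]
finger_gap: 85.8
grasp_force: 0.0
```

Emit:
{"api": "jog_arm", "payload": {"steps": [{"xyz": [-1,0,20],"roll": 0},{"xyz": [-1,0,50],"roll": 0},{"xyz": [-1,0,80],"roll": 0},{"xyz": [-1,0,100],"roll": 0},{"xyz": [-1,0,100],"roll": 0}]}}

```text
time_s: 5.15
tcp_pos: [494.2, -214.6, 128.5]
tcp_rot: [[-0.997, -0.072, -0.005], [-0.072, 0.997, 0.002], [0.005, 0.002, -1.0]]
force: [0.2, 0.1, 0.5]
finger_gap: 84.9
grasp_force: 0.0
```

```bash
python3 - <<'E'
from h import *
C=cam("wrist");s=sense();print(s["tcp_pos"],s["tcp_rot"],s["joint_pos"],s["time_s"])
I=snapshot("wrist")[:,:,::-1];cv2.imwrite("pics/w2.png",I)
print(proj(C,[[496,-216,66],[496,-216,0]]))
E
```

```text
[ 494.18856296 -214.56952267  128.54102904] [[-0.99739856 -0.0719184  -0.00488477]
 [-0.07192938  0.99740749  0.00211223]
 [ 0.00472019  0.0024581  -0.99998584]] [-4.09620213e-01  2.68305842e-01 -3.50948492e-01  9.56863897e-01
 -7.91898191e-06 -4.81606749e-01] 5.15
[[314.84650128 262.11479405]
 [314.5977452  236.90383536]]
```

View pics/w2.png

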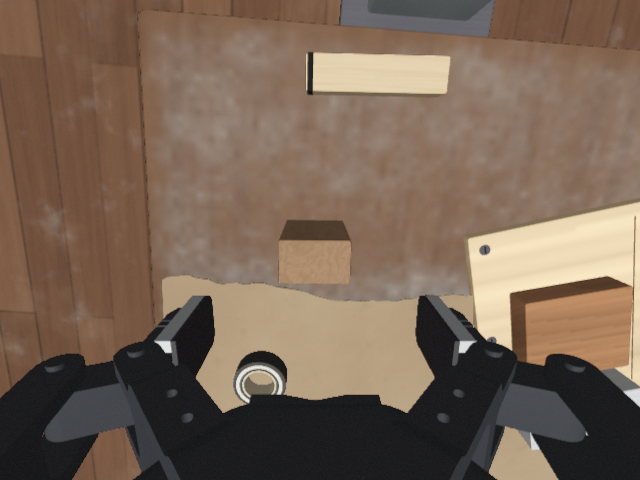

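The spacer's top face spans (279–351, 239–283) with its centre at (315,261), which matches the predicted (315,262). I'm descending and closing.

Emit:
{"api": "jog_arm", "payload": {"steps": [{"xyz": [-1,0,20],"roll": 0},{"xyz": [-1,0,45],"roll": 0},{"xyz": [-1,0,70],"roll": 0},{"xyz": [-1,0,88],"roll": 0},{"xyz": [-1,0,95],"roll": 0}]}}

```text
time_s: 5.7
tcp_pos: [497.6, -215.3, 36.2]
tcp_rot: [[-0.997, -0.072, -0.0], [-0.072, 0.997, 0.0], [0.0, 0.0, -1.0]]
force: [-0.6, 0.1, 0.5]
finger_gap: 84.5
grasp_force: 0.0
```

Emit:
{"api": "jog_arm", "payload": {"steps": [{"xyz": [0,0,0],"roll": 0},{"xyz": [0,0,0],"roll": 0},{"xyz": [0,0,0],"roll": 0},{"xyz": [0,0,0],"roll": 0},{"xyz": [0,0,0],"roll": 0}], "hand": 30, "grip_force": 35}}

```text
time_s: 6.2
tcp_pos: [499.0, -215.7, 38.0]
tcp_rot: [[-0.997, -0.073, 0.003], [-0.073, 0.997, -0.001], [-0.003, -0.001, -1.0]]
force: [-0.8, -0.9, 7.5]
finger_gap: 45.2
grasp_force: 37.1
```

Emit:
{"api": "jog_arm", "payload": {"steps": [{"xyz": [0,0,0],"roll": 0},{"xyz": [0,0,0],"roll": 0},{"xyz": [0,0,0],"roll": 0},{"xyz": [0,0,0],"roll": 0},{"xyz": [0,0,0],"roll": 0}]}}

```text
time_s: 6.7
tcp_pos: [499.1, -215.7, 37.9]
tcp_rot: [[-0.997, -0.073, 0.003], [-0.073, 0.997, -0.001], [-0.003, -0.001, -1.0]]
force: [-0.2, 0.7, 7.0]
finger_gap: 45.7
grasp_force: 37.1
```

Emit:
{"api": "jog_arm", "payload": {"steps": [{"xyz": [0,0,-20],"roll": 0},{"xyz": [0,0,-45],"roll": 0},{"xyz": [0,0,-70],"roll": 0},{"xyz": [0,0,-90],"roll": 0},{"xyz": [0,0,-104],"roll": 0}]}}

```text
time_s: 7.2
tcp_pos: [498.3, -215.4, 142.4]
tcp_rot: [[-0.997, -0.073, 0.002], [-0.073, 0.997, -0.001], [-0.002, -0.001, -1.0]]
force: [0.8, 0.4, -0.9]
finger_gap: 45.6
grasp_force: 36.2
```

Emit:
{"api": "jog_arm", "payload": {"steps": [{"xyz": [-6,20,0],"roll": 0},{"xyz": [-14,50,0],"roll": 0},{"xyz": [-22,80,0],"roll": 0},{"xyz": [-31,110,0],"roll": 0},{"xyz": [-39,140,0],"roll": 0}]}}

```text
time_s: 7.7
tcp_pos: [526.6, -71.5, 140.8]
tcp_rot: [[-0.997, -0.072, 0.001], [-0.072, 0.997, -0.0], [-0.001, -0.0, -1.0]]
force: [0.2, -0.7, -0.8]
finger_gap: 45.3
grasp_force: 36.2
```

Emit:
{"api": "jog_arm", "payload": {"steps": [{"xyz": [-8,30,0],"roll": -0.05},{"xyz": [-17,60,0],"roll": -0.1},{"xyz": [-25,90,0],"roll": -0.15},{"xyz": [-33,120,0],"roll": -0.2},{"xyz": [-42,150,0],"roll": -0.217}]}}

```text
time_s: 8.2
tcp_pos: [557.4, 81.3, 140.7]
tcp_rot: [[-0.958, -0.287, 0.0], [-0.287, 0.958, -0.0], [-0.0, -0.0, -1.0]]
force: [0.4, -0.9, -0.7]
finger_gap: 45.4
grasp_force: 36.3
```

Emit:
{"api": "jog_arm", "payload": {"steps": [{"xyz": [0,0,0],"roll": 0},{"xyz": [0,0,0],"roll": 0},{"xyz": [0,0,0],"roll": 0},{"xyz": [0,0,0],"roll": 0},{"xyz": [0,0,0],"roll": 0}]}}

```text
time_s: 8.7
tcp_pos: [557.2, 79.1, 140.4]
tcp_rot: [[-0.959, -0.284, -0.0], [-0.284, 0.959, -0.0], [0.0, -0.0, -1.0]]
force: [-0.1, 0.5, -0.5]
finger_gap: 45.6
grasp_force: 36.2
```

```bash
python3 - <<'E'
from h import *
C=cam("wrist");s=sense();print(s["tcp_pos"],s["tcp_rot"],s["joint_pos"],s["time_s"],s["force"])
np.savez("c3.npz",*C)
I=snapshot("wrist")[:,:,::-1];cv2.imwrite("pics/w3.png",I)
E
```

```text
[557.24681059  79.10934655 140.38096244] [[-9.58728652e-01 -2.84322653e-01 -1.65844108e-05]
 [-2.84322649e-01  9.58728647e-01 -1.11067765e-04]
 [ 4.74790315e-05 -1.01768525e-04 -9.99999994e-01]] [ 1.41085578e-01  2.96871492e-01 -2.83040128e-01  9.90916745e-01
 -1.07632122e-04 -1.47214268e-01] 8.7 [-0.14697199  0.4681284  -0.54921997]
```

View pics/w3.png

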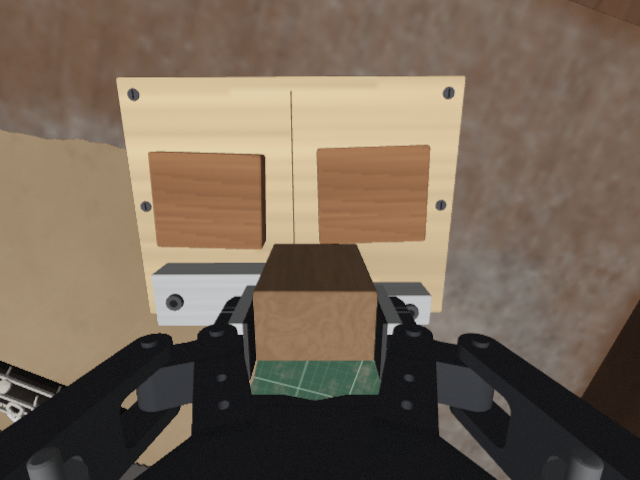

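The wrist view shows the board with its front edge at y≈77 and tile 1 at x 317–430, y 145–243. The shallow stop is partly hidden at (405,300). The spacer is held square, with its top face at x 255–375, y 289–360. About 48 mm of travel in y is left, and I'll measure precisely from this picture.

```bash
python3 - <<'E'
from h import *
C=list(np.load("c3.npz").values());I=cv2.imread("pics/w3.png");H=cv2.cvtColor(I,cv2.COLOR_BGR2HSV)
print("tcp",557.25,79.11)
w=cv2.inRange(H,(5,100,90),(16,255,190));w[:135]=0;w[250:]=0;w[:,:140]=0;w[:,450:]=0
w=cv2.morphologyEx(w,cv2.MORPH_OPEN,np.ones((3,3)))
for c in blobs(w,1500): print("tile",cv2.boundingRect(c),rect(C,c,36))
# board corners / edges on z=12
print("board",ray(C,[[118,78],[464,77],[441.5,312],[151,312.]],12).round(1)[:,:2])
for x in(415,420,425):print(x,[(y,*H[y,x]) for y in range(276,326,2)])
print("spacer top",ray(C,[[255,289],[375,289],[375,360],[255,360.]],168.5).round(1)[:,:2])
E
```

```text
tcp 557.25 79.11
tile (148, 152, 114, 97) [550.66   -6.576  79.089  69.067  -1.311]
tile (317, 145, 113, 100) [512.934 107.74   79.078  70.068  -1.251]
board [[485.8 -93.3]
 [413.6 148. ]
 [593.  203.3]
 [665.  -39.9]]
415 [(276, np.uint8(18), np.uint8(69), np.uint8(200)), (278, np.uint8(18), np.uint8(69), np.uint8(201)), (280, np.uint8(19), np.uint8(69), np.uint8(203)), (282, np.uint8(18), np.uint8(49), np.uint8(130)), (284, np.uint8(30), np.uint8(3), np.uint8(88)), (286, np.uint8(60), np.uint8(3), np.uint8(87)), (288, np.uint8(30), np.uint8(3), np.uint8(86)), (290, np.uint8(30), np.uint8(3), np.uint8(86)), (292, np.uint8(0), np.uint8(0), np.uint8(88)), (294, np.uint8(30), np.uint8(3), np.uint8(88)), (296, np.uint8(30), np.uint8(1), np.uint8(183)), (298, np.uint8(105), np.uint8(5), np.uint8(196)), (300, np.uint8(100), np.uint8(4), np.uint8(196)), (302, np.uint8(110), np.uint8(4), np.uint8(195)), (304, np.uint8(100), np.uint8(4), np.uint8(192)), (306, np.uint8(120), np.uint8(3), np.uint8(97)), (308, np.uint8(120), np.uint8(12), np.uint8(88)), (310, np.uint8(114), np.uint8(15), np.uin
[... 2213 characters left out ...]
 np.uint8(4), np.uint8(196)), (302, np.uint8(105), np.uint8(5), np.uint8(196)), (304, np.uint8(105), np.uint8(5), np.uint8(196)), (306, np.uint8(105), np.uint8(5), np.uint8(196)), (308, np.uint8(110), np.uint8(4), np.uint8(196)), (310, np.uint8(110), np.uint8(4), np.uint8(196)), (312, np.uint8(110), np.uint8(4), np.uint8(197)), (314, np.uint8(110), np.uint8(4), np.uint8(195)), (316, np.uint8(100), np.uint8(4), np.uint8(193)), (318, np.uint8(110), np.uint8(4), np.uint8(195)), (320, np.uint8(110), np.uint8(4), np.uint8(197)), (322, np.uint8(105), np.uint8(5), np.uint8(199)), (324, np.uint8(10), np.uint8(4), np.uint8(173))]
spacer top [[546.2  51.4]
 [533.8  93. ]
 [561.6 102.7]
 [574.8  58.4]]
```

```bash
python3 - <<'E'
from h import *
C=list(np.load("c3.npz").values());t=.290;R=np.array([[np.cos(t),-np.sin(t)],[np.sin(t),np.cos(t)]]);tcp=np.array([557.25,79.11])
f=lambda p:((np.atleast_2d(p)[:,:2]-tcp)@R).round(1)
print("stop top edge",f(ray(C,[[415,295.3],[425,295.3]],42)),"stop right top corners",f(ray(C,[[431,296],[430,324]],42)),"bottom",f(ray(C,[[415,282]],12)))
print("spacer",f([554.1,76.4]),"tile",f([512.93,107.74]),"bay y", f([539.35-62*np.sin(t),54.5+62*np.cos(t)]))
print("tile back corners",f(ray(C,[[425,240],[320,243]],36)))
E
```

```text
stop top edge [[40.5 75. ]
 [40.5 82.6]] stop right top corners [[41.1 87.3]
 [64.9 88.6]] bottom [[41.7 83.6]]
spacer [[-3.8 -1.7]] tile [[-34.3  40.1]] bay y [[-24.2  43.5]]
tile back corners [[-1.7 81. ]
 [ 0.5  2.2]]
```

Emit:
{"api": "jog_arm", "payload": {"steps": [{"xyz": [-10,18,0],"roll": 0},{"xyz": [-20,36,0],"roll": 0},{"xyz": [-25,44,10],"roll": 0},{"xyz": [-25,44,30],"roll": 0},{"xyz": [-25,44,45],"roll": 0}]}}

```text
time_s: 9.25
tcp_pos: [568.3, 129.1, 93.8]
tcp_rot: [[-0.958, -0.286, -0.001], [-0.286, 0.958, -0.001], [0.001, -0.0, -1.0]]
force: [-0.0, -0.8, -0.5]
finger_gap: 45.5
grasp_force: 36.3
```

Emit:
{"api": "jog_arm", "payload": {"steps": [{"xyz": [0,0,0],"roll": 0},{"xyz": [0,0,0],"roll": 0},{"xyz": [0,0,0],"roll": 0},{"xyz": [0,0,0],"roll": 0},{"xyz": [0,0,0],"roll": 0}]}}

```text
time_s: 9.75
tcp_pos: [569.3, 129.4, 96.0]
tcp_rot: [[-0.958, -0.286, 0.001], [-0.286, 0.958, 0.0], [-0.001, -0.0, -1.0]]
force: [-0.1, -0.2, -1.5]
finger_gap: 45.1
grasp_force: 36.3
```

```bash
python3 - <<'E'
from h import *
C=cam("wrist");np.savez("c4.npz",*C);s=sense();print(s["tcp_pos"],s["tcp_rot"][:2,0],s["time_s"],s["joint_pos"])
A=snapshot("wrist")[:,:,::-1];cv2.imwrite("pics/w4.png",A)
B=snapshot("scene")[:,:,::-1];cv2.imwrite("pics/s4.png",B)
b=cv2.resize(B[180:330,180:400],(400,273),interpolation=cv2.INTER_CUBIC);a=cv2.resize(A[0:400,120:600],(400,333))
cv2.imwrite("pics/v4.png",np.vstack([a[:327],b]))
E
```

```text
[569.28025896 129.36114587  96.03642988] [-0.9583599  -0.28556026] 9.75 [ 2.23436530e-01  3.69426787e-01 -2.89862743e-01  9.10226808e-01
  9.60340895e-06 -6.61546390e-02]
```

View pics/v4.png

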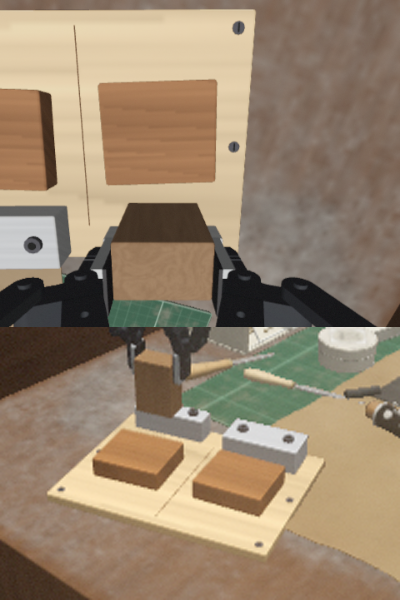

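```bash
python3 - <<'E'
from h import *
C=list(np.load("c4.npz").values());t=.29;R=np.array([[np.cos(t),-np.sin(t)],[np.sin(t),np.cos(t)]])
face=np.array([557.25,79.11])+R@[41,43.];f=lambda p:((np.atleast_2d(p)[:,:2]-face)@R).round(1)
A=cv2.imread("pics/w4.png");H=cv2.cvtColor(A,cv2.COLOR_BGR2HSV)
print("face",face,"tcp",f([569.28,129.36]))
for x in(285,310,335):print(x,[int(v) for v in H[205:255,x,2]])
w=cv2.inRange(H,(5,100,90),(16,255,190));w[:80]=0;w[236:]=0;w[:,:225]=0;w[:,400:]=0
for c in blobs(w,1500): r=rect(C,c,36);print("tile",cv2.boundingRect(c),r,f(r[:2]))
print("spacer bottom front",f(ray(C,[[272,244],[357,244]],58)), "top corners",f(ray(C,[[254,290],[375,290],[375,360],[253,361]],124)))
S=cam("scene")
for z in(58,124):
  P=np.c_[(face+(np.array([[-35,-23],[-35,23],[-6,23],[-6,-23]])+[0,0])@R.T),[z]*4];print(z,((proj(S,P)-[180,180])*[400/220,273/150]+[0,327]).round())
E
```

```text
face [584.24205322 132.03852788] tcp [[-15.1   1.7]]
285 [167, 168, 168, 166, 167, 166, 165, 165, 165, 163, 164, 163, 163, 164, 163, 163, 189, 211, 214, 213, 211, 211, 211, 210, 209, 210, 208, 207, 207, 205, 204, 203, 203, 202, 202, 202, 201, 201, 172, 89, 68, 65, 68, 68, 67, 66, 68, 67, 67, 68]
310 [164, 170, 170, 169, 168, 169, 168, 166, 164, 164, 164, 164, 165, 165, 167, 174, 197, 213, 213, 213, 212, 211, 211, 211, 210, 210, 210, 209, 208, 207, 206, 206, 204, 204, 204, 203, 202, 201, 174, 92, 66, 67, 67, 66, 69, 67, 67, 66, 67, 67]
335 [161, 164, 166, 170, 170, 169, 168, 165, 164, 164, 165, 166, 167, 166, 165, 193, 214, 214, 213, 213, 212, 213, 212, 212, 212, 211, 211, 210, 209, 209, 208, 207, 206, 206, 205, 204, 203, 203, 175, 93, 68, 67, 70, 68, 66, 67, 67, 68, 68, 67]
tile (238, 96, 142, 126) [512.491 107.964  78.97   68.939  -1.251] [[-75.6  -2.6]]
spacer bottom front [[-32.2 -23.6]
 [-32.1  23.2]] top corners [[-33.2 -22.1]
 [-33.2  21.8]
 [ -4.1  23.1]
 [ -3.7 -23.9]]
58 [[171. 419.]
 [135. 410.]
 [147. 399.]
 [182. 407.]]
124 [[169. 366.]
 [132. 359.]
 [144. 348.]
 [181. 356.]]
```

Emit:
{"api": "jog_arm", "payload": {"steps": [{"xyz": [2,0,8],"roll": 0},{"xyz": [2,0,18],"roll": 0},{"xyz": [2,0,28],"roll": 0},{"xyz": [2,0,36],"roll": 0},{"xyz": [2,0,40],"roll": 0}]}}

```text
time_s: 10.35
tcp_pos: [565.9, 128.5, 53.7]
tcp_rot: [[-0.958, -0.286, -0.002], [-0.286, 0.958, -0.001], [0.002, 0.0, -1.0]]
force: [0.4, -0.2, -0.8]
finger_gap: 45.8
grasp_force: 36.3
```

Emit:
{"api": "jog_arm", "payload": {"steps": [{"xyz": [0,0,1],"roll": 0},{"xyz": [0,0,2],"roll": 0},{"xyz": [0,0,3],"roll": 0},{"xyz": [0,0,4],"roll": 0},{"xyz": [0,0,4],"roll": 0}]}}

```text
time_s: 10.85
tcp_pos: [566.9, 128.8, 51.4]
tcp_rot: [[-0.958, -0.286, 0.0], [-0.286, 0.958, 0.0], [-0.0, 0.0, -1.0]]
force: [-0.1, -0.4, -0.7]
finger_gap: 45.5
grasp_force: 36.3
```

Emit:
{"api": "jog_arm", "payload": {"steps": [{"xyz": [0,0,0.5],"roll": 0},{"xyz": [0,0,1],"roll": 0},{"xyz": [0,0,1.5],"roll": 0},{"xyz": [0,0,1.5],"roll": 0},{"xyz": [0,0,1.5],"roll": 0}]}}

```text
time_s: 11.35
tcp_pos: [566.9, 128.8, 50.0]
tcp_rot: [[-0.958, -0.286, 0.0], [-0.286, 0.958, 0.0], [-0.0, 0.0, -1.0]]
force: [0.1, -1.3, 1.5]
finger_gap: 45.2
grasp_force: 36.4
```

Emit:
{"api": "jog_arm", "payload": {"steps": [{"xyz": [0,0,0],"roll": 0},{"xyz": [0,0,0],"roll": 0},{"xyz": [0,0,0],"roll": 0},{"xyz": [0,0,0],"roll": 0},{"xyz": [0,0,0],"roll": 0}], "hand": 75}}

```text
time_s: 11.85
tcp_pos: [566.8, 128.7, 49.8]
tcp_rot: [[-0.958, -0.286, -0.0], [-0.286, 0.958, 0.0], [0.0, 0.0, -1.0]]
force: [0.2, 0.6, 0.7]
finger_gap: 75.2
grasp_force: 0.0
```

Emit:
{"api": "jog_arm", "payload": {"steps": [{"xyz": [0,0,-10],"roll": 0},{"xyz": [0,0,-30],"roll": 0},{"xyz": [0,0,-55],"roll": 0},{"xyz": [0,0,-80],"roll": 0},{"xyz": [0,0,-100],"roll": 0}]}}

```text
time_s: 12.35
tcp_pos: [567.3, 128.9, 152.2]
tcp_rot: [[-0.958, -0.286, 0.002], [-0.286, 0.958, 0.0], [-0.002, -0.0, -1.0]]
force: [-0.4, -0.2, 0.5]
finger_gap: 75.0
grasp_force: 0.0
```

Emit:
{"api": "jog_arm", "payload": {"steps": [{"xyz": [20,0,0],"roll": 0},{"xyz": [40,0,0],"roll": 0},{"xyz": [60,0,0],"roll": 0},{"xyz": [75,0,0],"roll": 0},{"xyz": [75,0,0],"roll": 0}]}}

```text
time_s: 12.85
tcp_pos: [493.4, 106.9, 150.5]
tcp_rot: [[-0.958, -0.286, -0.0], [-0.286, 0.958, -0.0], [0.001, -0.0, -1.0]]
force: [0.0, 0.6, -0.8]
finger_gap: 75.3
grasp_force: 0.0
```

```bash
python3 - <<'E'
from h import *
C=cam("wrist");np.savez("c5.npz",*C);s=sense();print(s["tcp_pos"],s["tcp_rot"][:2,0],s["time_s"],s["joint_pos"])
A=snapshot("wrist")[:,:,::-1];cv2.imwrite("pics/w5.png",A)
B=snapshot("scene")[:,:,::-1];T=snapshot("top")[:,:,::-1]
cv2.imwrite("pics/t5.png",T)
b=cv2.resize(B[180:330,180:400],(400,273),interpolation=cv2.INTER_CUBIC);a=cv2.resize(A[80:480,120:600],(400,333))
cv2.imwrite("pics/v5.png",np.vstack([a[:327],b]))
E
```

```text
[493.35020306 106.86782201 150.53701787] [-0.9583643  -0.28554793] 12.85 [ 2.13350261e-01  1.85812705e-01 -4.03084335e-01  9.82399536e-01
 -4.49761381e-05 -7.62278799e-02]
```

View pics/v5.png

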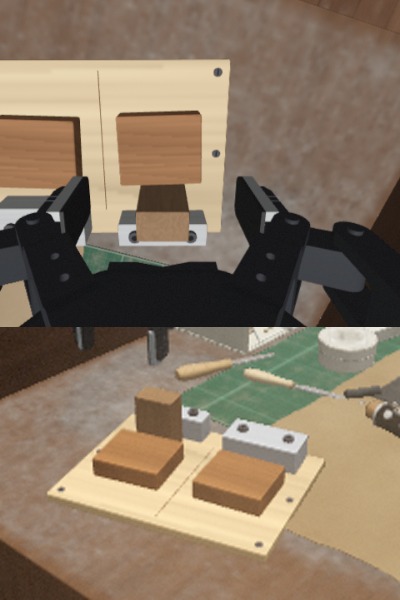

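The spacer stands upright in the wide gap, centred before the shallow stop and let go, and the other tile is untouched. Next I go in front of the tile.

Emit:
{"api": "jog_arm", "payload": {"steps": [{"xyz": [20,-2,0],"roll": 0},{"xyz": [43,-4.4,0],"roll": 0},{"xyz": [43,-4.4,25],"roll": 0},{"xyz": [43,-4.4,55],"roll": 0},{"xyz": [43,-4.4,75],"roll": 0}], "hand": 40}}

```text
time_s: 13.5
tcp_pos: [455.5, 91.0, 73.7]
tcp_rot: [[-0.958, -0.286, 0.0], [-0.286, 0.958, 0.0], [-0.0, 0.0, -1.0]]
force: [0.8, 0.5, 0.4]
finger_gap: 40.3
grasp_force: 0.0
```

Emit:
{"api": "jog_arm", "payload": {"steps": [{"xyz": [0,0,15],"roll": 0},{"xyz": [0,0,35],"roll": 0},{"xyz": [0,0,50],"roll": 0},{"xyz": [0,0,57],"roll": 0},{"xyz": [0,0,57],"roll": 0}]}}

```text
time_s: 14.0
tcp_pos: [454.9, 90.8, 17.1]
tcp_rot: [[-0.958, -0.286, -0.001], [-0.286, 0.958, -0.0], [0.001, 0.0, -1.0]]
force: [0.4, -0.1, 0.3]
finger_gap: 40.0
grasp_force: 0.0
```

```bash
python3 - <<'E'
from h import *
s=sense();print(s["tcp_pos"],s["tcp_rot"][:2,0],s["time_s"],s["force"])
t=.29;R=np.array([[np.cos(t),-np.sin(t)],[np.sin(t),np.cos(t)]])
print((s["tcp_pos"][:2]-[584.24,132.04])@R)
A=snapshot("wrist")[:,:,::-1];cv2.imwrite("pics/w6.png",A)
B=snapshot("scene")[:,:,::-1]
b=cv2.resize(B[180:330,180:400],(400,273),interpolation=cv2.INTER_CUBIC);a=cv2.resize(A[80:480,120:600],(400,333))
cv2.imwrite("pics/v6.png",np.vstack([a[:327],b]))
E
```

```text
[454.91893322  90.83432125  17.05620627] [-0.95832538 -0.28567512] 14.0 [ 0.4213177  -0.05630671  0.25949942]
[-135.70397574   -2.5054425 ]
```

View pics/v6.png

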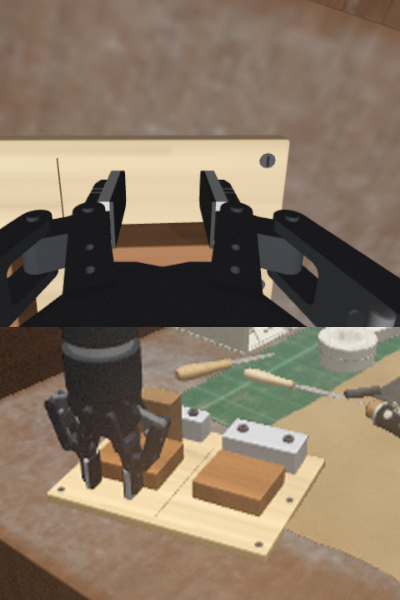

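The fingers straddle the middle of the tile's front edge, just in front of it, and the spacer is still upright. Pushing slowly.

Emit:
{"api": "jog_arm", "payload": {"steps": [{"xyz": [-3,0,0],"roll": 0},{"xyz": [-6,0,0],"roll": 0},{"xyz": [-9,0,0],"roll": 0},{"xyz": [-11,0,0],"roll": 0},{"xyz": [-12,0,0],"roll": 0}]}}

```text
time_s: 14.6
tcp_pos: [467.0, 94.4, 18.0]
tcp_rot: [[-0.958, -0.286, 0.0], [-0.286, 0.958, 0.0], [-0.0, -0.0, -1.0]]
force: [-0.6, 1.4, -1.1]
finger_gap: 40.0
grasp_force: 0.0
```

Emit:
{"api": "jog_arm", "payload": {"steps": [{"xyz": [-1,0,0],"roll": 0},{"xyz": [-2,0,0],"roll": 0},{"xyz": [-3,0,0],"roll": 0},{"xyz": [-4,0,0],"roll": 0},{"xyz": [-5,0,0],"roll": 0}]}}

```text
time_s: 15.1
tcp_pos: [471.2, 95.7, 17.7]
tcp_rot: [[-0.958, -0.286, -0.0], [-0.286, 0.958, -0.0], [0.0, 0.0, -1.0]]
force: [0.5, 0.1, -0.2]
finger_gap: 40.1
grasp_force: 0.2
```

Emit:
{"api": "jog_arm", "payload": {"steps": [{"xyz": [-1,0,0],"roll": 0},{"xyz": [-2,0,0],"roll": 0},{"xyz": [-3,0,0],"roll": 0},{"xyz": [-4,0,0],"roll": 0},{"xyz": [-5,0,0],"roll": 0}]}}

```text
time_s: 15.6
tcp_pos: [476.0, 97.1, 17.8]
tcp_rot: [[-0.958, -0.286, -0.0], [-0.286, 0.958, -0.0], [0.0, 0.0, -1.0]]
force: [-0.2, -0.1, -0.1]
finger_gap: 40.1
grasp_force: 0.6
```

Emit:
{"api": "jog_arm", "payload": {"steps": [{"xyz": [-1,0,0],"roll": 0},{"xyz": [-2,0,0],"roll": 0},{"xyz": [-3,0,0],"roll": 0},{"xyz": [-4,0,0],"roll": 0},{"xyz": [-5,0,0],"roll": 0}]}}

```text
time_s: 16.1
tcp_pos: [479.4, 98.1, 17.6]
tcp_rot: [[-0.958, -0.286, -0.003], [-0.286, 0.958, -0.001], [0.003, -0.0, -1.0]]
force: [-6.7, -2.0, 4.1]
finger_gap: 39.9
grasp_force: 3.6
```

Emit:
{"api": "jog_arm", "payload": {"steps": [{"xyz": [-0.6,0,0],"roll": 0},{"xyz": [-1.2,0,0],"roll": 0},{"xyz": [-1.8,0,0],"roll": 0},{"xyz": [-2.4,0,0],"roll": 0},{"xyz": [-3,0,0],"roll": 0}]}}

```text
time_s: 16.6
tcp_pos: [479.4, 98.2, 17.0]
tcp_rot: [[-0.958, -0.286, -0.007], [-0.286, 0.958, -0.002], [0.008, -0.0, -1.0]]
force: [-12.3, -3.5, 8.8]
finger_gap: 39.8
grasp_force: 6.5
```

Emit:
{"api": "jog_arm", "payload": {"steps": [{"xyz": [-0.5,0,-0.5],"roll": 0},{"xyz": [-1,0,-1],"roll": 0},{"xyz": [-1.5,0,-1],"roll": 0},{"xyz": [-1.5,0,-1],"roll": 0},{"xyz": [-1.5,0,-1],"roll": 0}]}}

```text
time_s: 17.1
tcp_pos: [479.4, 98.1, 17.0]
tcp_rot: [[-0.958, -0.286, -0.01], [-0.286, 0.958, -0.003], [0.01, -0.0, -1.0]]
force: [-11.9, -4.5, 2.8]
finger_gap: 39.9
grasp_force: 6.4
```

```bash
python3 - <<'E'
from h import *
s=sense();print(s["tcp_pos"],s["time_s"],s["force"],s["torque"])
t=.29;R=np.array([[np.cos(t),-np.sin(t)],[np.sin(t),np.cos(t)]])
print((s["tcp_pos"][:2]-[584.24,132.04])@R)
B=snapshot("scene")[:,:,::-1];T=snapshot("top")[:,:,::-1]
b=cv2.resize(B[180:330,180:400],(440,300),interpolation=cv2.INTER_CUBIC);a=cv2.resize(T[180:330,160:380],(440,300),interpolation=cv2.INTER_CUBIC)
cv2.imwrite("pics/v7.png",np.vstack([a,b]))
E
```

```text
[479.41670001  98.0650147   17.03937434] 17.1 [-11.89925863  -4.54435349   2.8104541 ] [-0.90733554  2.4491171   0.12316587]
[-110.16150787   -2.58186571]
```

View pics/v7.png

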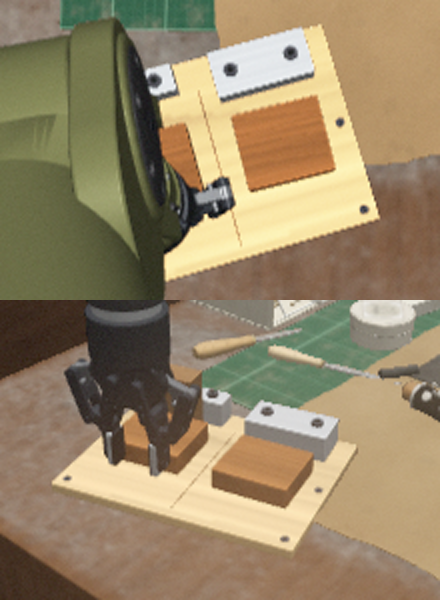

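The tile is against the spacer and the spacer against the stop. The TCP sits at −110.2 mm before the face, where a flush stack predicts −110, with a steady 12.7 N push.

Emit:
{"api": "jog_arm", "payload": {"steps": [{"xyz": [-0.5,0,0],"roll": 0},{"xyz": [-0.5,0,0],"roll": 0},{"xyz": [-0.5,0,0],"roll": 0},{"xyz": [-0.5,0,0],"roll": 0},{"xyz": [-0.5,0,0],"roll": 0}]}}

```text
time_s: 17.7
tcp_pos: [479.4, 98.1, 17.0]
tcp_rot: [[-0.958, -0.286, -0.01], [-0.286, 0.958, -0.003], [0.011, -0.0, -1.0]]
force: [-14.2, -5.0, 5.1]
finger_gap: 39.7
grasp_force: 7.1
```

```bash
python3 -c "
from bench import *
print(sense()['force']);print(hand_in())"
```

```text
[-14.15813236  -5.01856641   5.12086715]
the job is handed in; nothing more can be done
None
```

I stood the spacer in the wide gap before the shallow stop and let go, then pushed the left tile until tile, spacer and stop sat flush, and handed in with the tile held at about 15 N; the hand-in returned no verdict.

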